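# Unlock the sample box and hold the key turned

## Task

A small dropper bottle has been left standing on the lock in the lid of the grey steel sample box: take it off and stand it upright on the bench. Then take the key from its block, push it fully home into the lock past the sticky pins, turn it a quarter turn clockwise (seen from above) to the stop and keep holding it there: the lock springs back, so finish with the key gripped and held turned. Leave everything else on the bench where it is.

Things in the scene. Friction and masses are not known exactly. Their poses are not given: they have to be found in the camera images.
- oil_bottle: white plastic dropper bottle, 26 mm across, 67 mm high, standing upright on the lock at the start (its underside 73 mm above the bench, within 3 mm of the lock's axis); its body is 26 mm across up to about 38 mm, the cap above is narrower. Origin: centre of its underside, z up
- lock_box: grey steel sample box, fixed to the bench, 130 mm (x) x 190 mm (y) x 70 mm high, with a thin carrying handle on its front (-x) side that reaches 77 mm from the origin. The lock sits in the lid, 15 mm from the centre towards -x. Origin: centre of its underside
- keyhole (a point): centre of the keyway's mouth on the lock's brass face, 72.7 mm above the bench; the frame turns with the lock. Keyway upright, 13.6 mm wide along y, 5.4 mm along x, 32.7 mm deep, mouth chamfered 1.5 mm. A steel bezel ring round it (inside 23 mm, outside 42 mm across) lies flush with it
- plug (a joint): turn of the lock, rad: 0 at rest, grows clockwise seen from above, stop at 1.57. A spring (0.03 N m at rest, 0.125 N m at the stop) turns it back as soon as the key is let go. The lock lags the key by up to about 0.1 rad of play
- key: key, 68 mm, 40 g, standing upright, blade down. Origin: blade tip, z up the key. Blade 26 mm long, 12 mm wide (y), 4 mm thick (x), last 6 mm a V; collar 18 mm across at z 26 to 30 mm, stops on the brass face when fully home; black bow at z 30 to 68 mm, 30 mm wide (y), 10 mm thick (x): grip it across x. Fits the lock either way round
- pins (a point): in the keyway, between two sprung sticky pins that reach in from its two narrow ends 8 and 15 mm below the mouth; each resists the key's tip with some 3 to 8 N and gives way to a steady push or a little wiggling
- key_tip (a point): tip of the key's blade (the key's origin)
- key_bow (a point): point on the key's axis in the bow, 52 mm above the tip: the place to grip
- key_block: aluminium block on a rubber foot, 58 x 78 x 34 mm, fixed to the bench, with one slot in its top in which the key stands upright, the collar resting on the top (so the key's tip is 8 mm above the bench); lift the key straight up 30 mm to free it. Origin: centre of its underside
- petri_dish: small clear petri dish with lid, 56 mm across, 14 mm high; origin: centre of its underside; a bystander
- marker: black marker pen lying down, 112 mm long, 13 mm high; origin: its middle; a bystander
- forceps: steel forceps lying flat, 133 mm long, 10 mm high; origin: its middle; a bystander

How it is judged:
On the way, in this order (a step that is already met when the one before it is completed fails the run):
1. the bottle stands upright on the bench, let go (height (world z) of oil_bottle below 0.008 m and angle between oil_bottle's own z axis and vertical below 0.15 rad and linear speed of oil_bottle below 0.03 m/s and contact force between the fingers and oil_bottle below 0.1 N), for 0.2 s.
2. the key is fully home in the lock, before it is turned (horizontal distance between key_tip and keyhole below 0.004 m and z of key_tip in the frame of keyhole below -0.0225 m and angle between key's own z axis and vertical below 0.15 rad and value of joint plug below 0.35 rad), for 0.1 s.
3. the lock is turned clockwise to the stop (horizontal distance between key_tip and keyhole below 0.004 m and z of key_tip in the frame of keyhole below -0.0225 m and angle between key's own z axis and vertical below 0.15 rad and value of joint plug above 1.3 rad), for 0.2 s.
At the end, for the whole second after the job is handed in: The key is upright (within 0.15 rad) and fully home (tip at least 22.5 mm below the brass face, within 4 mm of the lock's axis), the lock reads more than 1.3 rad and is at rest, the fingers still grip the key (more than 2 N), and the bottle stands upright on the bench, untouched and at rest (all of step 1 and all of step 3 and velocity of joint plug below 0.2 rad/s and contact force between the fingers and key above 2 N and contact force between the arm and oil_bottle below 0.1 N); the arm keeps its last pose, push and grip.
It fails at once if the bottle is tipped over (angle between oil_bottle's own z axis and vertical above 0.7 rad).
It fails at once if a bystander is moved more than 3 cm (distance of any of petri_dish, marker, forceps from where it was at the start of the episode above 0.03 m).
It also fails if it takes over 67 s, if anything falls off the work surface, if the arm or the gripper's body presses on something with over 40 N, if the wrist force passes 120 N, or if a joint passes its speed limit or range.

## Robot

A 6-joint arm with a two-finger parallel gripper is mounted at the origin on a cart in front of the work surface, level with it; the furniture and walls round the work are solid. World frame = base frame: x ahead of the robot, y to its left, z up, the work surface at z = 0. Lengths are in m, angles in rad, forces in N, time in s.
With the tool pointing down it reaches from about 0.375 to 0.9 m from the base axis. Payload 3.1 kg.
Tool frame: the origin (TCP) lies midway between the tips of the shut fingers; the grasp point (between the pads) lies 19 mm behind it (manip.tcp_to_grasp is the distance from the TCP to the grasp point, in m); z points along the fingers, y is the line along which they close (so a half turn about z gives the same grasp; the last joint's range is limited). The gripper opens to 85 mm and grips with 20 to 120 N. Pads are 22 mm wide; open, the fingers measure 114 mm over their backs; the gripper's body (76 mm by 85 mm) begins 54 mm behind the grasp point. The pads swing forward as they close: fully open they stand 13 mm farther back than shut.
Start: joints at [0.96, 0.527, 1.433, -0, 1.181, -0.178], TCP at [0.262, 0.567, 0.231] pointing down, gripper open.
Joint ranges: [-3.08, 3.08], [-0.75, 2.2], [0.22, 2.44], [-1.43, 4.57], [0, 2.65], [-2.85, 2.85]. Speed limits (rad/s): [2.79, 2.79, 3.14, 3.14, 3.14, 3.14].

## Interface

Orientations are given as a unit quaternion [x, y, z, w].
In Python, from station import manip gives the robot as it stands. The module is installed in compiled form; this text tells all that it offers.
- The arm moves only by the shell command python3 -m crank 'ROWS' [OPENING] [FORCE]. ROWS is JSON, a list of rows, each a list of 2 entries, a list of its own where there are three numbers: the shift along the tool's x, y, z in cm, then the turn about the tool's z in degrees. In form: [[[x, y, z], spin], ...]. A call has 1 to 10 rows; each row is the pose to reach, as a shift and turn from the pose commanded when the call began, along the tool's axes at that moment; what a row does not reach only later rows make up. A row lasts 1/10 s, in which the tool goes at most 50 mm and 8.59 degrees, less where a joint would pass 70% of its speed; a pose out of reach is approached as far as the arm can. A call with a gripper value outside its range is refused whole. OPENING is the finger opening in cm, from 0 to 8.54, set as the call begins (- or left out, the last holds). The fingers move at their own pace and stop on an object; FORCE is the grip in N (left out, the last holds). Time passes only in rows, so rows that repeat a pose let the fingers close. It gives the time, the measured TCP pose, the force and the opening at its end, in the units of the state.
- manip.sense(): the state, without advancing time (a new reading comes with each control period).
- manip.snapshot(name): name is "side" or "top" or "wrist"; returns the picture (400x640x3 uint8, red, green, blue); there is no depth.
- manip.camera_params(name): a dict with "fx", "fy", "cx", "cy" (pixels), "pose" (4x4, takes a point from camera to world coordinates). Camera axes: x right, y up, looking along -z (the intrinsics and any distortion apply to the point x, -y, -z); pixel columns grow to the right and rows downward; lengths in m; the calibration is good to about 2 mm. The wrist camera is an equidistant fisheye: a pixel r from the principal point sees the ray r / f radians off the axis. A picture is of the moment at which its call begins: read the wrist's pose just before it. camera_params takes no time and is no camera call; for the wrist camera it gives the pose at the moment of the call.
- manip.sign_off(): hands the job in, once; it reports no verdict.
The state is a dict: "t": time; "q": joint angles; "qd": joint speeds; "tau": joint torques, N m; "tcp_pos": TCP position; "tool_rot": TCP orientation; "force": force on the tool from outside, world axes, zero at the start; "ft_torque": the same for the moment, N m; "finger_gap": opening from 0.0 (shut) to 1.0 (fully open).
Only numpy, scipy, OpenCV 4.12 (cv2) and the standard library are available. Lean on these libraries where they do the work, as an engineer would, in place of code of your own. Each camera call takes 0.05 s, during which the arm holds its last target. There are 200 camera calls.

## Working session

There is one attempt and no reset: what is moved stays moved. The work goes in short steps, Python scripts to look and compute and a shell command to move; the robot and the scene stay as the last step left them, time stands still between calls to the robot, and variables do not carry over. Pictures are saved under pics/ and viewed, on a budget of 10 in all, crops included, one or two more only if the job needs it, and the job is handed in when it is done.

```bash
mkdir -p pics; python3 - <<'E'
from station import manip
import cv2,numpy as np
a=manip.snapshot("top");b=manip.snapshot("side")
cv2.imwrite("pics/top0.png",a[...,::-1]);cv2.imwrite("pics/side0.png",b[...,::-1])
for n in("top","side","wrist"):
    p=manip.camera_params(n);print(n,{k:np.round(v,3).tolist() for k,v in p.items()})
s=manip.sense();print(s)
E
```

```text
top {'fx': 369.476, 'fy': 369.476, 'cx': 317.877, 'cy': 195.631, 'pose': [[0.002, 0.992, -0.128, 0.406], [-1.0, 0.001, -0.014, 0.013], [-0.014, 0.128, 0.992, 0.92], [0.0, 0.0, 0.0, 1.0]]}
side {'fx': 498.481, 'fy': 498.481, 'cx': 319.11, 'cy': 200.71, 'pose': [[-0.999, 0.022, -0.043, 0.464], [-0.047, -0.655, 0.754, 0.762], [-0.011, 0.755, 0.655, 0.73], [0.0, 0.0, 0.0, 1.0]]}
wrist {'fx': 309.707, 'fy': 309.707, 'cx': 317.06, 'cy': 198.552, 'pose': [[0.418, -0.867, -0.27, 0.192], [0.908, 0.399, 0.126, 0.599], [-0.002, -0.298, 0.954, 0.373], [0.0, 0.0, 0.0, 1.0]]}
{'t': 0.1, 'q': array([ 9.59524927e-01,  5.28396359e-01,  1.43376518e+00,  1.79367346e-05,
        1.18141315e+00, -1.78525844e-01]), 'qd': array([ 0.00174298, -0.00409043, -0.00155899, -0.00114286,  0.00036652,
        0.00053857]), 'tau': array([-7.26628168e-04, -4.43305886e+01, -1.78585982e+01, -2.10457788e-04,
        3.92184797e-03,  8.32332432e-06]), 'tcp_pos': array([0.26171218, 0.56685981, 0.23042011]), 'tool_rot': array([ 2.14691626e-01,  9.76681383e-01, -9.11556334e-04, -3.88915339e-04]), 'force': array([ 0.2153855 ,  0.46795413, -1.16836844]), 'ft_torque': array([ 0.02519417, -0.00129026,  0.03092686]), 'finger_gap': 0.9955834991477486}
```

View pics/top0.png

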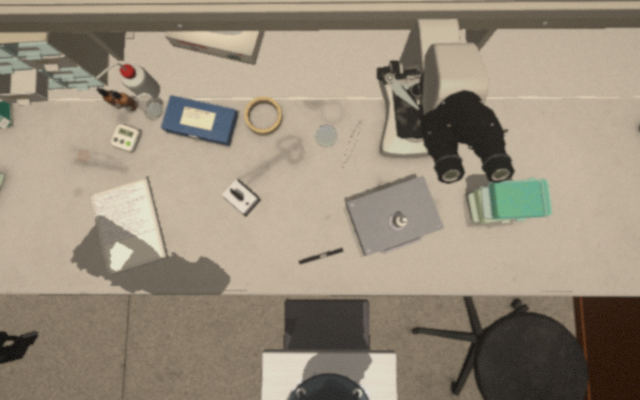

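View pics/side0.png

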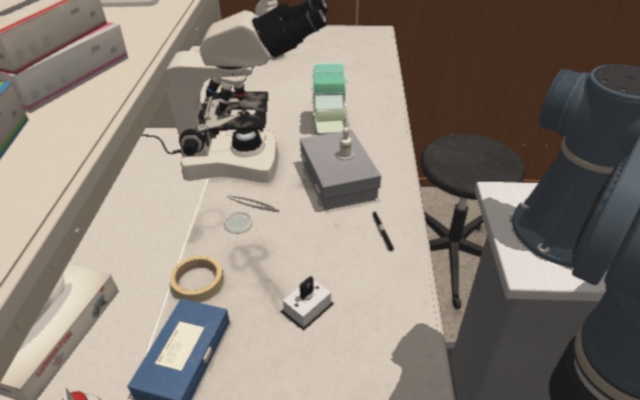

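Top view: box about (393,213), bottle (400,220), key and block (240,195), dish (326,135), forceps (352,145), marker (321,256). Side view: bottle (346,140), key (307,288). I'll enlarge the crops to get accurate points.

```bash
cat > h.py <<'E'
import numpy as np,cv2
from station import manip
def ray(n,u,v,P=None):
    p=P or manip.camera_params(n);T=np.array(p["pose"])
    x=(u-p["cx"])/p["fx"];y=(v-p["cy"])/p["fy"]
    if n=="wrist":
        r=np.hypot(x,y);s=np.sin(r)/max(r,1e-9);d=np.array([x*s,-y*s,-np.cos(r)])
    else: d=np.array([x,-y,-1.])
    d=T[:3,:3]@d;return T[:3,3],d/np.linalg.norm(d)
def plane(n,u,v,z,P=None):
    o,d=ray(n,u,v,P);return o+d*(z-o[2])/d[2]
def tri(r1,r2):
    (o1,d1),(o2,d2)=r1,r2
    s=np.linalg.lstsq(np.c_[d1,-d2],o2-o1,rcond=None)[0]
    a,b=o1+s[0]*d1,o2+s[1]*d2;return (a+b)/2,np.linalg.norm(a-b)
E
python3 - <<'E'
import cv2,numpy as np
a=cv2.imread("pics/top0.png");b=cv2.imread("pics/side0.png")
def c(i,u,v,w,h,s): return cv2.resize(i[v:v+h,u:u+w],None,fx=s,fy=s,interpolation=cv2.INTER_CUBIC)
top=np.hstack([c(a,340,170,110,88,3.4090909)[:300,:375],c(a,215,170,53,37,8)[:296]][:1])
def fit(x): return cv2.resize(x,(400,300))
m=np.vstack([np.hstack([fit(c(a,340,168,120,90,4)),fit(c(a,210,170,60,45,4))]),np.hstack([fit(c(b,295,120,100,75,4)),fit(c(b,270,270,80,60,4))])])
cv2.imwrite("pics/m1.png",m)
E
```

```text
(no output)
```

View pics/m1.png

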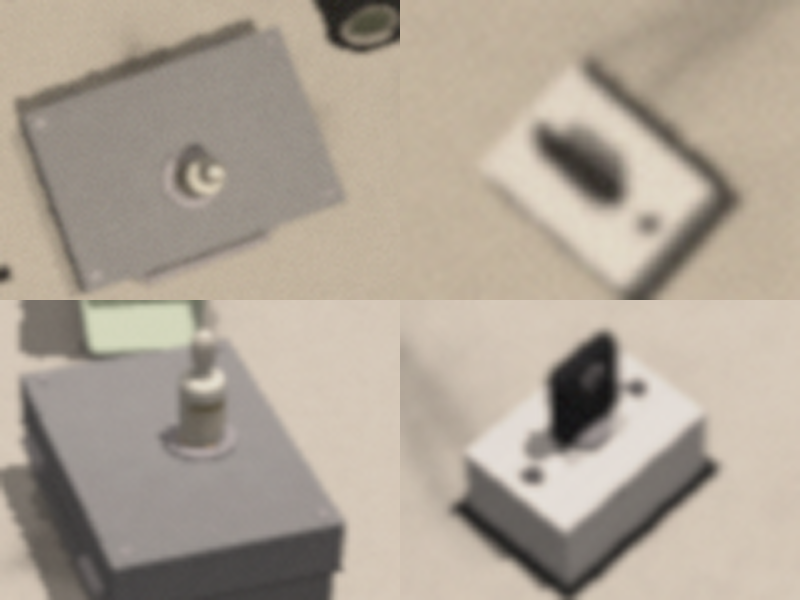

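Crops: the box-top corners, bezel ring (top crop about (193,178), side crop about (200,440)), block-top corners and key bow are all readable. The box is yawed about 18° and the block about 40°.

```bash
python3 - <<'E'
from h import *
np.set_printoptions(precision=4,suppress=True)
T=lambda x,y:(340+x/3.3333,168+y/3.3333); K=lambda x,y:(210+(x-400)/6.6667,170+y/6.6667)
S=lambda x,y:(295+x/4,120+(y-300)/4); KS=lambda x,y:(270+(x-400)/5,270+(y-300)/5)
B=np.array([plane("top",*T(*p),.07) for p in [(15,103),(280,28),(345,198),(82,290)]])
Bs=np.array([plane("side",*S(*p),.07) for p in [(22,378),(227,342),(343,523),(115,570)]])
for n,b in(("top",B),("side",Bs)): print(n,b,b.mean(0),[np.linalg.norm(b[i]-b[i-1]) for i in range(4)])
C=np.array([plane("top",*K(*p),.034) for p in [(580,62),(718,183),(625,295),(483,168)]])
Cs=np.array([plane("side",*KS(*p),.034) for p in [(705,415),(568,530),(465,455)]])
print(C,C.mean(0),[np.linalg.norm(C[i]-C[i-1]) for i in range(4)]);print(Cs,(Cs[0]+Cs[2])/2)
for c in(B,C,Bs): print([np.degrees(np.arctan2(*(c[i]-c[i-1])[1::-1])) for i in range(4)])
print("ring",plane("top",*T(193,180),.0727),plane("side",*S(200,440),.0727))
print("bottle tip",tri(ray("top",*T(212,176)),ray("side",*S(204,325))))
print("bow top",tri(ray("top",*K(572,165)),ray("side",*KS(588,350))))
print("marker",[plane("top",*p,.006) for p in((299,262),(343,250))])
print("dish",plane("top",326,135,.01),"forceps",plane("top",352,145,.005))
E
```

```text
top [[ 0.5081 -0.036   0.07  ]
 [ 0.5609 -0.2211  0.07  ]
 [ 0.4427 -0.2614  0.07  ]
 [ 0.38   -0.0807  0.07  ]] [ 0.4729 -0.1498  0.07  ] [np.float64(0.13567683012354917), np.float64(0.19244335111487973), np.float64(0.12486716788147802), np.float64(0.1912525933396107)]
side [[ 0.5607 -0.2148  0.07  ]
 [ 0.4401 -0.257   0.07  ]
 [ 0.3787 -0.0825  0.07  ]
 [ 0.4989 -0.039   0.07  ]] [ 0.4696 -0.1483  0.07  ] [np.float64(0.18637500761509834), np.float64(0.12768456562736027), np.float64(0.18495189193657102), np.float64(0.12785403240271753)]
[[0.5603 0.2235 0.034 ]
 [0.5158 0.1718 0.034 ]
 [0.475  0.2045 0.034 ]
 [0.5212 0.2577 0.034 ]] [0.5181 0.2144 0.034 ] [np.float64(0.05198384072982415), np.float64(0.06822235573314829), np.float64(0.05230175402131512), np.float64(0.07044713556784189)]
[[0.4766 0.2079 0.034 ]
 [0.5212 0.2583 0.034 ]
 [0.559  0.2284 0.034 ]] [0.5178 0.2182 0.034 ]
[np.float64(19.22627348709492), np.float64(-74.06356841490744), np.float64(-161.1746542190575), np.float64(109.15706031646494)]
[np.float64(-41.173773282192904), np.float64(-130.78975591482634), np.float64(141.26558374214864), np.float64(48.978096475781264)]
[np.float64(-70.65074398660872), np.float64(-160.73963886161107), np.float64(109.39998402911239), np.float64(19.898266861062872)]
ring [ 0.4547 -0.1574  0.0727] [ 0.4556 -0.1521  0.0727]
bottle tip (array([ 0.4541, -0.1544,  0.1468]), np.float64(0.0022303100478121172))
bow top (array([0.5165, 0.2152, 0.076 ]), np.float64(0.0006891092289636983))
marker [array([0.3607, 0.0721, 0.006 ]), array([ 0.3899, -0.0353,  0.006 ])]
dish [0.6785 0.0062 0.01  ] forceps [ 0.6537 -0.0598  0.005 ]
```

```bash
cat >> h.py <<'E'
def go(x,y,z,psi):
    from scipy.spatial.transform import Rotation as R
    s=manip.sense();r=R.from_quat(s["tool_rot"]);M=r.as_matrix()
    d=np.array([x,y,z])-s["tcp_pos"];c=np.degrees(np.arctan2(M[1,1],M[0,1]))
    print("t %.1f tcp"%s["t"],s["tcp_pos"].round(4),"psi %.1f tilt"%c,M[:,2].round(3),"F",s["force"].round(1),"gap %.3f"%s["finger_gap"],"q6 %.2f"%s["q"][5])
    print("cm",(M.T@d*100).round(2),"spin %.1f"%((c-psi+180)%360-180))
E
python3 -c "
from h import *
go(.455,-.154,.231,19)"
python3 -m crank '[[[-24,-29,0],23],[[-24,-29,0],23],[[-24,-29,0],23],[[-24,-29,0],23],[[-24,-29,0],23],[[-24,-29,0],23],[[-24,-29,0],23],[[-24,-29,0],23],[[-24,-29,0],23],[[-24,-29,0],23]]' 8.5 30
python3 -c "
from h import *
go(.455,-.154,.231,19)"
```

```text
t 0.1 tcp [0.2617 0.5669 0.2304] psi 65.2 tilt [-0.001 -0.002 -1.   ] F [ 0.2  0.5 -1.2] gap 0.996 q6 -0.18
cm [-4.778e+01 -5.733e+01  4.000e-02] spin 46.2
t: 1.1
tcp_pos: [0.3584, 0.2032, 0.2312]
tool_rot: [0.406, 0.914, 0.0, -0.0]
force: [-0.6, 0.7, -0.7]
finger_gap: 0.995
t 1.1 tcp [0.3584 0.2032 0.2312] psi 42.1 tilt [-0.  0. -1.] F [-0.6  0.7 -0.7] gap 0.995 q6 -0.49
cm [-3.299e+01 -1.677e+01  1.000e-02] spin 23.1
```

```bash

python3 -m crank '[[[-33,-16.8,0],23],[[-33,-16.8,0],23],[[-33,-16.8,0],23],[[-33,-16.8,0],23],[[-33,-16.8,0],23],[[-33,-16.8,0],23],[[-33,-16.8,0],23],[[-33,-16.8,0],23],[[-33,-16.8,0],23],[[-33,-16.8,0],23]]'
python3 - <<'E'
from h import *
go(.455,-.154,.231,19)
P=manip.camera_params("wrist");print(P["pose"])
a=manip.snapshot("wrist");cv2.imwrite("pics/w1.png",a[...,::-1])
E
```

```text
t: 2.1
tcp_pos: [0.4555, -0.1524, 0.2308]
tool_rot: [0.579, 0.815, 0.0, -0.001]
force: [0.0, 0.8, -0.7]
finger_gap: 0.996
t 2.1 tcp [ 0.4555 -0.1524  0.2308] psi 19.3 tilt [-0.001  0.002 -1.   ] F [ 0.   0.8 -0.7] gap 0.996 q6 -0.89
cm [-0.13 -0.1  -0.02] spin 0.3
[[ 0.94372389 -0.31612415 -0.09721497  0.43001907]
 [ 0.33073284  0.90113644  0.28030145 -0.08065175]
 [-0.00100611 -0.29667936  0.95497662  0.37322706]
 [ 0.          0.          0.          1.        ]]
```

View pics/w1.png

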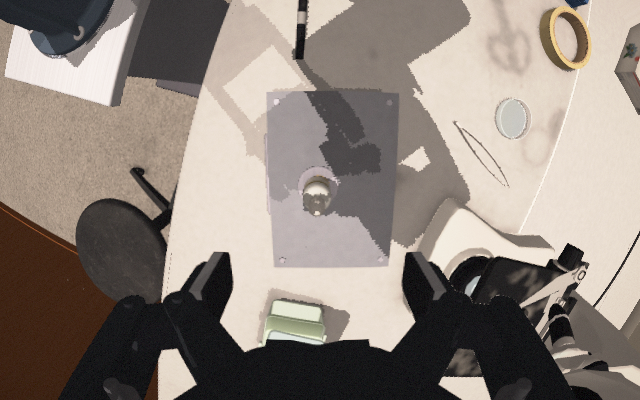

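Wrist view: box lid corners at (267,92), (398,93), (390,266) and (275,267); screws at (276,102), (389,102), (382,260) and (283,260); bezel centre about (319,182); bottle tip about (317,208). The fingers straddle the bottle.

```bash
python3 - <<'E'
from h import *
np.set_printoptions(precision=4,suppress=True)
w=[plane("wrist",*p,.07) for p in[(267,92),(398,93),(390,267),(275,267)]]
s=[plane("wrist",*p,.07) for p in[(276,102),(389,102),(382,260),(283,260)]]
for c in(np.array(w),np.array(s)): print(c,c.mean(0),[(np.linalg.norm(c[i]-c[i-1]).round(4),np.degrees(np.arctan2(*(c[i]-c[i-1])[1::-1])).round(1)) for i in range(4)])
c=np.mean(w,0);a=np.radians(19);print("lock",c-.015*np.array([np.cos(a),np.sin(a),0]),"ring",plane("wrist",319,182,.0727),"tip",plane("wrist",317,208,.14))
go(.455,-.154,.082,19)
E
```

```text
[[ 0.3789 -0.0831  0.07  ]
 [ 0.4995 -0.0402  0.07  ]
 [ 0.5664 -0.2187  0.07  ]
 [ 0.4426 -0.2611  0.07  ]] [ 0.4718 -0.1508  0.07  ] [(np.float64(0.189), np.float64(109.7)), (np.float64(0.128), np.float64(19.6)), (np.float64(0.1906), np.float64(-69.5)), (np.float64(0.1309), np.float64(-161.1))]
[[ 0.3905 -0.0898  0.07  ]
 [ 0.4942 -0.0522  0.07  ]
 [ 0.5535 -0.2131  0.07  ]
 [ 0.4485 -0.2492  0.07  ]] [ 0.4717 -0.1511  0.07  ] [(np.float64(0.1696), np.float64(110.0)), (np.float64(0.1103), np.float64(20.0)), (np.float64(0.1716), np.float64(-69.8)), (np.float64(0.111), np.float64(-161.0))]
lock [ 0.4576 -0.1557  0.07  ] ring [ 0.4563 -0.1513  0.0727] tip [ 0.456 -0.156  0.14 ]
t 2.1 tcp [ 0.4551 -0.1518  0.2308] psi 19.3 tilt [-0.002  0.002 -1.   ] F [0.5 0.4 0.2] gap 0.991 q6 -0.89
cm [-0.23 -0.07 14.88] spin 0.3
```

```bash

python3 -m crank '[[[-0.3,0,4],0],[[-0.3,0,8],0],[[-0.3,0,11],0],[[-0.3,0,13],0],[[-0.3,0,14.5],0],[[-0.3,0,15.1],0],[[-0.3,0,15.1],0]]'
python3 -m crank '[[[0,0,0],0],[[0,0,0],0],[[0,0,0],0],[[0,0,0],0],[[0,0,0],0],[[0,0,0],0],[[0,0,0],0],[[0,0,0],0],[[0,0,0],0],[[0,0,0],0]]' 1.5 30
python3 -m crank '[[[0,0,0],0],[[0,0,-0.5],0],[[0,0,-1.5],0],[[0,0,-3],0],[[0,0,-5],0],[[0,0,-7],0],[[0,0,-8],0],[[0,0,-8],0]]'
python3 -c "
from h import *
go(.52,.07,.151,19)
a=manip.snapshot('side');cv2.imwrite('pics/s2.png',a[60:260,240:440,::-1].repeat(3,0).repeat(3,1))"
```

```text
t: 2.85
tcp_pos: [0.4561, -0.155, 0.0799]
tool_rot: [0.578, 0.816, -0.0, -0.001]
force: [-0.3, 0.4, 0.3]
finger_gap: 0.995
t: 3.85
tcp_pos: [0.4567, -0.1569, 0.0809]
tool_rot: [0.579, 0.815, -0.0, 0.0]
force: [-1.0, 0.8, 6.1]
finger_gap: 0.287
t: 4.65
tcp_pos: [0.4574, -0.1572, 0.1618]
tool_rot: [0.579, 0.815, 0.0, 0.002]
force: [-0.1, -0.7, -1.3]
finger_gap: 0.288
t 4.7 tcp [ 0.4574 -0.1572  0.1618] psi 19.2 tilt [ 0.003 -0.002 -1.   ] F [-0.1 -0.7 -1.3] gap 0.288 q6 -0.90
cm [19.39 13.38  1.06] spin 0.2
```

View pics/s2.png

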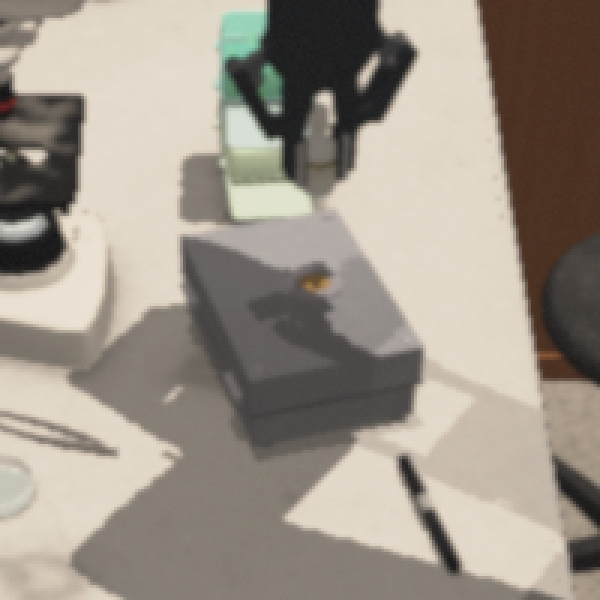

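The bottle is gripped upright and clear of the box, and the brass lock is now visible. Next I'll carry it to (0.52, 0.07).

```bash

python3 -m crank '[[[2,1.4,0],0],[[5,3.4,0],0],[[9,6.2,0],0],[[13,9,0],0],[[16.5,11.4,0],0],[[18.5,12.8,0],0],[[19.4,13.4,0],0],[[19.4,13.4,0],0],[[19.4,13.4,0],0]]'
python3 -m crank '[[[0,0,3],0],[[0,0,6],0],[[0,0,9],0],[[0,0,11.5],0],[[0,0,13],0],[[0,0,14],0],[[0,0,14.5],0],[[0,0,14.8],0],[[0,0,15],0],[[0,0,15],0]]'
python3 -c "
from h import *
go(.52,.07,.009,19)"
```

```text
t: 5.6
tcp_pos: [0.5186, 0.0698, 0.1597]
tool_rot: [0.579, 0.815, -0.001, -0.001]
force: [-0.1, -0.4, -1.5]
finger_gap: 0.285
t: 6.6
tcp_pos: [0.5196, 0.0705, 0.0107]
tool_rot: [0.579, 0.815, 0.0, 0.0]
force: [0.3, 0.1, -1.4]
finger_gap: 0.284
t 6.6 tcp [0.5196 0.0705 0.0107] psi 19.2 tilt [ 0.001 -0.    -1.   ] F [ 0.3  0.1 -1.4] gap 0.284 q6 -0.41
cm [-0.06  0.02  0.17] spin 0.2
```

```bash

python3 -m crank '[[[0,0,0.1],0],[[0,0,0.2],0],[[0,0,0.3],0],[[0,0,0.3],0]]'
```

```text
t: 7.0
tcp_pos: [0.5196, 0.0707, 0.0083]
tool_rot: [0.579, 0.815, 0.0, 0.0]
force: [-1.2, -0.2, 6.1]
finger_gap: 0.285
```

```bash

python3 -m crank '[[[0,0,0],0],[[0,0,0],0],[[0,0,0],0],[[0,0,0],0],[[0,0,0],0],[[0,0,-0.5],0],[[0,0,-3],0],[[0,0,-7],0],[[0,0,-11],0],[[0,0,-15],0]]' 8.5
python3 -c "
from h import *
go(.5175,.2165,.16,-41)"
```

```text
t: 8.0
tcp_pos: [0.5188, 0.0706, 0.1589]
tool_rot: [0.579, 0.815, -0.0, -0.0]
force: [0.6, 0.2, -1.1]
finger_gap: 0.995
t 8.0 tcp [0.5188 0.0706 0.1589] psi 19.2 tilt [-0.001  0.    -1.   ] F [ 0.6  0.2 -1.1] gap 0.995 q6 -0.41
cm [13.82  4.68 -0.11] spin 60.2
```

```bash

python3 -m crank '[[[2,0.7,0],7],[[5,1.7,0],14],[[9,3,0],22],[[12,4.1,0],30],[[13.8,4.7,0],38],[[13.8,4.7,0],46],[[13.8,4.7,0],54],[[13.8,4.7,0],60],[[13.8,4.7,0],60],[[13.8,4.7,0],60]]'
python3 - <<'E'
from h import *
go(.5175,.2165,.16,-41)
import json
P=manip.camera_params("wrist");json.dump({k:np.array(v).tolist() for k,v in P.items()},open("w2.json","w"))
a=manip.snapshot("wrist");s=manip.snapshot("side");cv2.imwrite("pics/w2full.png",a[...,::-1])
A=a[70:270,190:440,::-1].repeat(3,0).repeat(3,1)
cv2.imwrite("pics/w2.png",A);cv2.imwrite("pics/side3.png",s[...,::-1])
E
```

```text
t: 9.0
tcp_pos: [0.5181, 0.2163, 0.1575]
tool_rot: [0.909, 0.417, -0.0, -0.0]
force: [-0.4, -0.7, -0.7]
finger_gap: 0.996
t 9.0 tcp [0.5181 0.2163 0.1575] psi -40.7 tilt [-0. -0. -1.] F [-0.4 -0.7 -0.7] gap 0.996 q6 0.91
cm [-0.03 -0.06 -0.25] spin 0.3
```

View pics/w2.png

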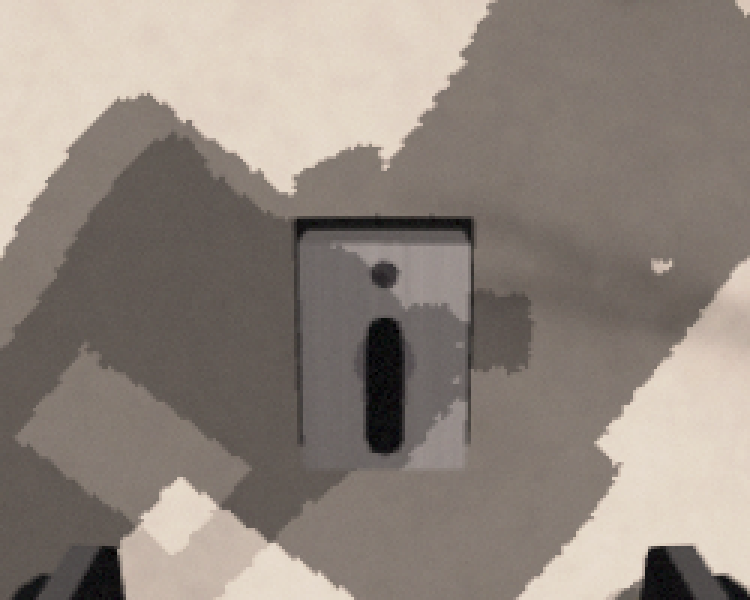

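The wrist crop shows the block and key aligned with the tool: collar centre about (385,362), bow columns 366–404, block-top corners (299,233), (470,233), (468,469) and (303,469).

```bash
python3 - <<'E'
from h import *
import json
np.set_printoptions(precision=4,suppress=True)
P=json.load(open("w2.json"))
f=lambda u,v,z:plane("wrist",190+(u+.0)/3-.33,70+v/3-.33,z,P)
c=np.array([f(299,233,.034),f(470,233,.034),f(468,469,.034),f(303,469,.034)])
print(c,c.mean(0),[(np.linalg.norm(c[i]-c[i-1]).round(4),np.degrees(np.arctan2(*(c[i]-c[i-1])[1::-1])).round(1)) for i in range(4)])
k=f(385,362,.036);print("collar",k)
e=[f(385,v,.076) for v in(318,455)];print("bow top ends",e,"side-to-side",f(366,430,.076),f(404,430,.076))
# where axis at psi
go(k[0],k[1],.043,-41)
E
```

```text
[[0.5251 0.2619 0.034 ]
 [0.5626 0.2298 0.034 ]
 [0.5159 0.1734 0.034 ]
 [0.4771 0.2067 0.034 ]] [0.5202 0.2179 0.034 ] [(np.float64(0.0732), np.float64(48.9)), (np.float64(0.0493), np.float64(-40.6)), (np.float64(0.0732), np.float64(-129.6)), (np.float64(0.0511), np.float64(139.4))]
collar [0.5191 0.2167 0.036 ]
bow top ends [array([0.5338, 0.234 , 0.076 ]), array([0.5102, 0.2064, 0.076 ])] side-to-side [0.511  0.2148 0.076 ] [0.5184 0.2085 0.076 ]
t 9.1 tcp [0.5182 0.2163 0.1574] psi -40.7 tilt [-0. -0. -1.] F [-0.2  0.1 -0.6] gap 0.998 q6 0.91
cm [ 0.1   0.04 11.44] spin 0.3
```

```bash

python3 -m crank '[[[0.1,0.05,3],0],[[0.1,0.05,6],0],[[0.1,0.05,9],0],[[0.1,0.05,10.5],0],[[0.1,0.05,11.3],0],[[0.1,0.05,11.5],0],[[0.1,0.05,11.5],0]]'
python3 -m crank '[[[0,0,0],0],[[0,0,0],0],[[0,0,0],0],[[0,0,0],0],[[0,0,0],0],[[0,0,0],0],[[0,0,0],0],[[0,0,0],0],[[0,0,0],0],[[0,0,0],0]]' 0.3 70
python3 -m crank '[[[0,0,0],0],[[0,0,0],0]]'
```

```text
t: 9.8
tcp_pos: [0.5198, 0.2168, 0.0426]
tool_rot: [0.909, 0.416, 0.0, 0.0]
force: [0.2, -0.2, -0.2]
finger_gap: 0.997
t: 10.8
tcp_pos: [0.5196, 0.2169, 0.0427]
tool_rot: [0.909, 0.416, 0.0, 0.0]
force: [0.1, -0.1, 5.6]
finger_gap: 0.104
t: 11.0
tcp_pos: [0.5196, 0.2168, 0.0427]
tool_rot: [0.909, 0.416, 0.0, 0.0]
force: [-1.2, -0.2, 6.0]
finger_gap: 0.104
```

```bash

python3 -m crank '[[[0,0,-0.5],0],[[0,0,-1.5],0],[[0,0,-3],0],[[0,0,-5],0],[[0,0,-8],0],[[0,0,-10],0],[[0,0,-10.8],0],[[0,0,-10.8],0]]'
python3 -c "
from h import *
go(.457,-.155,.152,19.5)"
```

```text
t: 11.8
tcp_pos: [0.5199, 0.2169, 0.1516]
tool_rot: [0.909, 0.416, 0.001, 0.0]
force: [-0.5, 0.2, -0.3]
finger_gap: 0.109
t 11.8 tcp [0.5199 0.2169 0.1516] psi -40.8 tilt [ 0.003  0.    -1.   ] F [-0.5  0.2 -0.3] gap 0.109 q6 0.91
cm [-32.27  19.54  -0.08] spin -60.3
```

```bash

python3 -m crank '[[[-2,1,0],-7],[[-6,3,0],-14],[[-10,5,0],-22],[[-14.5,7.2,0],-30],[[-19,9.4,0],-38],[[-23.5,11.6,0],-46],[[-28,13.8,0],-53],[[-32,15.8,0],-60],[[-34.5,17,0],-60],[[-35.7,17.6,0],-60]]'
python3 -m crank '[[[0,0,1],0],[[0,0,2],0],[[0,0,3],0],[[0,0,3],0],[[0,0,3],0]]'
python3 - <<'E'
from h import *
import json
go(.457,-.155,.152,19.5)
P=manip.camera_params("wrist");json.dump({k:np.array(v).tolist() for k,v in P.items()},open("w3.json","w"))
a=manip.snapshot("wrist");cv2.imwrite("pics/w3full.png",a[...,::-1])
A=cv2.resize(a[130:280,240:440,::-1],None,fx=4,fy=4,interpolation=cv2.INTER_CUBIC)
cv2.imwrite("pics/w3.png",A)
E
```

```text
t: 12.8
tcp_pos: [0.4181, -0.1715, 0.1493]
tool_rot: [0.58, 0.814, -0.0, -0.001]
force: [-0.5, 1.3, -0.7]
finger_gap: 0.101
t: 13.3
tcp_pos: [0.4191, -0.1671, 0.1196]
tool_rot: [0.578, 0.816, 0.0, -0.001]
force: [-0.5, 0.3, -1.0]
finger_gap: 0.105
t 13.3 tcp [ 0.4191 -0.1671  0.1196] psi 19.3 tilt [-0.002  0.001 -1.   ] F [-0.5  0.3 -1. ] gap 0.105 q6 -0.97
cm [-0.11  3.97 -3.24] spin -0.2
```

View pics/w3.png

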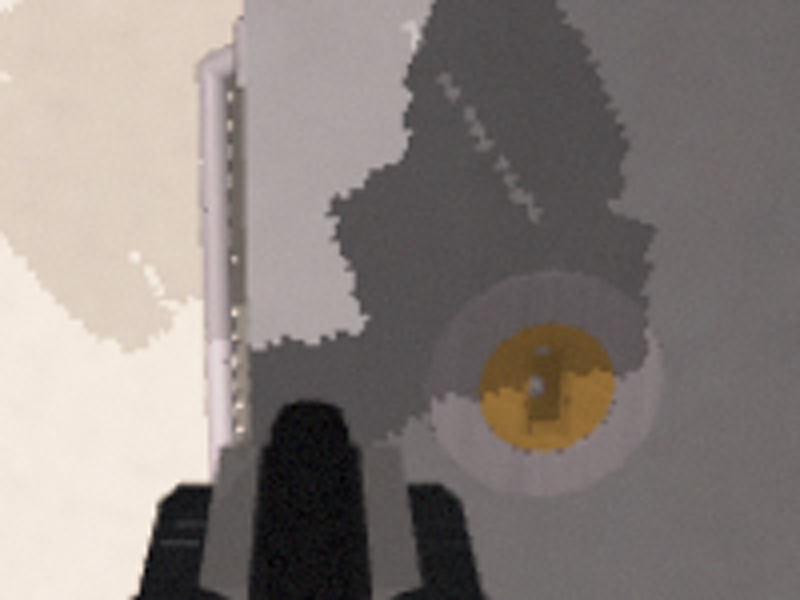

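Wrist crop: brass face centred about (547,386) with the keyway upright in it; bow held with its centreline at column ~310 and its far end at row ~402. I'll fit the brass face by colour.

```bash
python3 - <<'E'
from h import *
import json
np.set_printoptions(precision=4,suppress=True)
P=json.load(open("w3.json"));a=cv2.imread("pics/w3full.png")
h=cv2.cvtColor(a,cv2.COLOR_BGR2HSV);m=cv2.inRange(h,(8,110,60),(30,255,255));m[:, :340]=0;m[:200]=0;m[260:]=0;m[:,440:]=0
cn=max(cv2.findContours(m,cv2.RETR_EXTERNAL,2)[0],key=cv2.contourArea)
hull=cv2.convexHull(cn);e=cv2.fitEllipse(hull);print(e,cv2.contourArea(cn))
k=plane("wrist",*e[0],.0727,P);print("keyhole",k,"diam mm",[np.linalg.norm(plane("wrist",e[0][0]+d,e[0][1],.0727,P)-k)*2e3 for d in(11.5,)], np.linalg.norm(plane('wrist',e[0][0]+e[1][0]/2,e[0][1],.0727,P)-k)*2e3)
r=plane("wrist",240+547/4,130+383/4,.0727,P);print("ring",r)
s=manip.sense()
from scipy.spatial.transform import Rotation as R
M=R.from_quat(s["tool_rot"]).as_matrix()
for u,v in((308,402),(311,590)):
  b=plane("wrist",240+u/4,130+v/4,.151,P);print("bow in tool mm",M.T@(b-s["tcp_pos"])*1e3)
q=[plane("wrist",240+u/4,130+v/4,.0727,P) for u,v in((530,430),(567,430),(535,345),(553,345))]
print("keyway",np.array(q), "keyway ctr",plane("wrist",240+547/4,130+385/4,.0727,P))
go(k[0],k[1],.1196,19.5)
E
```

```text
((376.1459045410156, 226.4081268310547), (30.518665313720703, 34.01155471801758), 63.33353805541992) 781.0
keyhole [ 0.4566 -0.1562  0.0727] diam mm [np.float64(15.89594748395276)] 21.151341759298802
ring [ 0.4568 -0.1556  0.0727]
bow in tool mm [ 29.1517  -0.6857 -30.9156]
bow in tool mm [  7.6423  -0.3463 -30.9297]
keyway [[ 0.4574 -0.1645  0.0727]
 [ 0.4636 -0.1624  0.0727]
 [ 0.4522 -0.15    0.0727]
 [ 0.4551 -0.149   0.0727]] keyway ctr [ 0.4569 -0.1559  0.0727]
t 13.3 tcp [ 0.4194 -0.1675  0.1201] psi 19.3 tilt [-0.001  0.    -1.   ] F [ 0.9  0.  -0.6] gap 0.108 q6 -0.97
cm [-0.16  3.88  0.04] spin -0.2
```

```bash

python3 -m crank '[[[-0.05,1,0],0],[[-0.1,2.2,0],0],[[-0.15,3.3,0],0],[[-0.15,3.9,0],0],[[-0.15,3.95,0],0],[[-0.15,3.95,0.4],0],[[-0.15,3.95,0.8],0],[[-0.15,3.95,1],0],[[-0.15,3.95,1],0]]'
python3 -m crank '[[[0,0,0.1],0],[[0,0,0.2],0],[[0,0,0.3],0],[[0,0,0.4],0],[[0,0,0.5],0],[[0,0,0.5],0]]'
python3 -c "
from h import *
go(.4567,-.156,.0797,19.5)"
```

```text
t: 14.25
tcp_pos: [0.4564, -0.1568, 0.1098]
tool_rot: [0.579, 0.815, -0.0, -0.001]
force: [0.2, 0.8, -0.9]
finger_gap: 0.112
t: 14.85
tcp_pos: [0.457, -0.1568, 0.1052]
tool_rot: [0.579, 0.815, -0.0, -0.0]
force: [0.2, -0.5, -0.9]
finger_gap: 0.107
t 14.8 tcp [ 0.457  -0.1568  0.1052] psi 19.2 tilt [-0.  0. -1.] F [ 0.2 -0.5 -0.9] gap 0.107 q6 -0.90
cm [ 0.09 -0.    2.55] spin -0.3
```

```bash

python3 -m crank '[[[0,0,0.1],0],[[0,0,0.2],0],[[0,0,0.3],0],[[0,0,0.4],0],[[0,0,0.5],0],[[0,0,0.5],0]]'
python3 -m crank '[[[0,0,0.1],0],[[0,0,0.2],0],[[0,0,0.3],0],[[0,0,0.4],0],[[0,0,0.5],0],[[0,0,0.5],0]]'
```

```text
t: 15.45
tcp_pos: [0.457, -0.1568, 0.1002]
tool_rot: [0.579, 0.815, -0.0, -0.0]
force: [-0.6, -0.7, -0.4]
finger_gap: 0.106
t: 16.05
tcp_pos: [0.4575, -0.1574, 0.0955]
tool_rot: [0.579, 0.815, -0.0, 0.001]
force: [-0.2, -1.3, 2.2]
finger_gap: 0.105
```

```bash

python3 -m crank '[[[0,0,0.1],0],[[0,0,0.2],0],[[0,0,0.3],0],[[0,0,0.4],0],[[0,0,0.5],0],[[0,0,0.5],0]]'
python3 -m crank '[[[0,0,0.1],0],[[0,0,0.2],0],[[0,0,0.3],0],[[0,0,0.4],0],[[0,0,0.5],0],[[0,0,0.5],0]]'
```

```text
t: 16.65
tcp_pos: [0.4579, -0.1573, 0.0907]
tool_rot: [0.579, 0.815, 0.0, 0.001]
force: [1.0, -0.7, 0.9]
finger_gap: 0.107
t: 17.25
tcp_pos: [0.4579, -0.1572, 0.0857]
tool_rot: [0.579, 0.815, 0.0, 0.001]
force: [1.7, 0.8, 1.8]
finger_gap: 0.108
```

```bash

python3 -m crank '[[[0,0,0.1],0],[[0,0,0.2],0],[[0,0,0.3],0],[[0,0,0.4],0],[[0,0,0.5],0],[[0,0,0.5],0]]'
```

```text
t: 17.85
tcp_pos: [0.4575, -0.1571, 0.0813]
tool_rot: [0.579, 0.815, 0.0, 0.001]
force: [-0.4, 0.4, 13.3]
finger_gap: 0.105
```

```bash

python3 -m crank '[[[0,0,0],0],[[0,0,0],0],[[0,0,0],0],[[0,0,0],5],[[0,0,0],10],[[0,0,0],16],[[0,0,0],22],[[0,0,0],28],[[0,0,0],34],[[0,0,0],40]]' - 90
python3 -c "
from h import *
go(.4575,-.157,.0813,-71)
print(manip.sense()['ft_torque'])"
```

```text
t: 18.85
tcp_pos: [0.4574, -0.157, 0.0813]
tool_rot: [0.824, 0.566, 0.0, 0.001]
force: [-2.0, -0.1, 13.2]
finger_gap: 0.107
t 18.9 tcp [ 0.4574 -0.157   0.0813] psi -21.0 tilt [ 0.001 -0.001 -1.   ] F [-2.  -0.1 13.2] gap 0.107 q6 -0.20
cm [ 0.01  0.01 -0.  ] spin 50.0
[0.09018483 0.12204518 0.11560108]
```

```bash

python3 -m crank '[[[0,0,0],6],[[0,0,0],12],[[0,0,0],18],[[0,0,0],24],[[0,0,0],30],[[0,0,0],36],[[0,0,0],42],[[0,0,0],47],[[0,0,0],51],[[0,0,0],51]]'
python3 - <<'E'
from h import *
go(.4575,-.157,.0813,-75)
print(manip.sense()['ft_torque'])
E
```

```text
t: 19.85
tcp_pos: [0.457, -0.1568, 0.0813]
tool_rot: [0.987, 0.158, 0.0, 0.0]
force: [-1.2, 1.9, 13.3]
finger_gap: 0.105
t 19.9 tcp [ 0.457  -0.1568  0.0813] psi -71.8 tilt [ 0. -0. -1.] F [-1.2  1.9 13.3] gap 0.105 q6 0.69
cm [ 0.04  0.04 -0.  ] spin 3.2
[0.15475296 0.13235508 0.0658225 ]
```

```bash

python3 -m crank '[[[0,0,0],2],[[0,0,0],4],[[0,0,0],5],[[0,0,0],5],[[0,0,0],5],[[0,0,0],5]]'
python3 - <<'E'
from h import *
go(.4575,-.157,.0813,-75)
for i in range(3):
  print(manip.sense()['ft_torque']); a=manip.snapshot("wrist")
s=manip.snapshot("side")
A=cv2.resize(a[130:280,220:420,::-1],None,fx=3,fy=3,interpolation=cv2.INTER_CUBIC)
B=cv2.resize(s[90:240,270:470,::-1],None,fx=3,fy=3,interpolation=cv2.INTER_CUBIC)[:,:200+0]
B=cv2.resize(s[100:280,270:340,::-1],(200,450));
cv2.imwrite("pics/w4.png",A);cv2.imwrite("pics/s4.png",s[...,::-1])
E
```

```text
t: 20.45
tcp_pos: [0.457, -0.1567, 0.0813]
tool_rot: [0.993, 0.115, 0.0, 0.0]
force: [-0.7, 0.9, 13.1]
finger_gap: 0.105
t 20.4 tcp [ 0.457  -0.1567  0.0813] psi -76.8 tilt [ 0. -0. -1.] F [-0.7  0.9 13.1] gap 0.105 q6 0.78
cm [ 0.04  0.04 -0.  ] spin -1.8
[0.14443184 0.22131272 0.1033643 ]
[0.13329515 0.15427703 0.12584091]
[0.11372387 0.13090608 0.1926082 ]
```

View pics/w4.png

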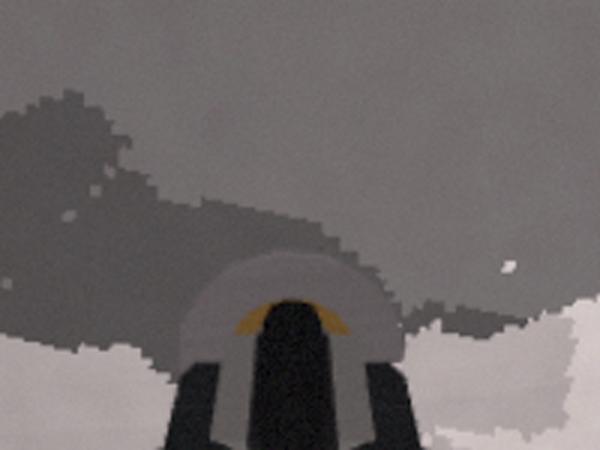

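View pics/s4.png

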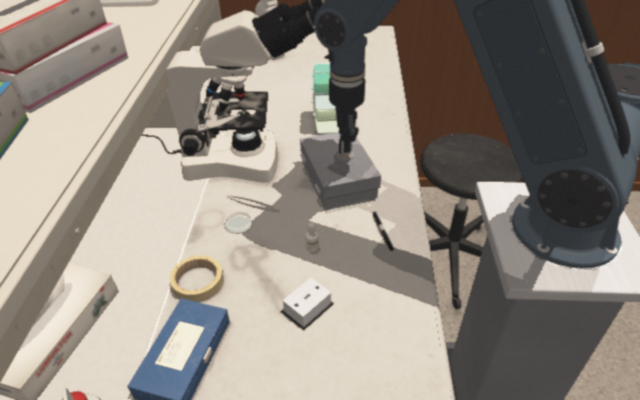

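The wrist view shows the key still square between the pads, with the collar down on the brass. The side view shows the bottle upright at (312,233), the block empty, and the dish, forceps and marker where they were. Handing in now.

```bash
python3 -c "
from h import *
print(manip.sign_off());go(.457,-.1567,.0813,-77)"
```

```text
the job is handed in; nothing more can be done
None
the job is handed in; nothing more can be done
```

I moved the bottle off the lock, pushed the key home and turned it a quarter turn clockwise. I handed the job in at about 20.6 s with the key still gripped and held turned.

- **Bottle:** it stands upright on the bench at about (0.52, 0.07), let go. The last side view shows it upright and clear of the arm.
- **Key insertion:** the collar stopped on the brass at the predicted depth, with the TCP at z 0.0813 against about 0.0814 expected. I left a steady push of about 13 N on it.
- **Turn:** the tool turned 96°, which allows for the lock's play. The wrist view shows no slip between the key and the pads. The finger opening stayed at about 9 mm, and the grip was set to 90 N.
- **Bystanders:** the dish, forceps and marker look unmoved in the side view.

**Not confirmed:** the lock's angle can't be read directly. I took it from the tool's turn and the unslipped key. The wrist moment about the vertical was noisy, 0.07 to 0.19 N m. It fits the spring holding against the key but doesn't prove the lock is at the stop.

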